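# Turn the last oat biscuit on the serving board

### The job

Pick up the turner (spatula) from its rest, slide its blade under the big biscuit that still lies scored side up at the edge of the wooden board, and flip that biscuit over so that it lies flat on the board, plain base up and no longer hanging over any edge. Use only the turner on the biscuit, leave the already turned big biscuit and the small biscuit where they are, and finally lay the turner back on its rest.

Things in the scene. Friction and masses are not known exactly. Their poses are not given: they have to be found in the camera images.
- biscuit_center (a point): Centre of the biscuit to flip: rigid disc 110 mm across, 12 mm thick, 0.1-0.16 kg. Its z axis leaves the scored, rim-crimped face (starts up); the other face is plain. About 40 mm of it hangs over the board's open edge. Lifted there, it tips about its far rim without sliding. A like biscuit, plain face up, hangs over the same edge, left or right of it, centres 125-172 mm apart.
- slab_edge (a point): Middle of the top of the fixed wooden board's open edge. The board is 22 mm thick (this point is 22 mm above the table), 380 mm long along this edge (y axis), 280 mm wide; +x, level, points from this edge across the board. A small plain biscuit, 56 mm across, lies about 240 mm in from this edge, near the middle.
- turner_grip (a point): Middle of the loose turner's handle (0.16 kg, balances within 20 mm of here): bar 18 mm wide (y), 24 high (z), 80 mm back to 65 ahead (+x, to the blade). Level steel blade, 70 wide, 3 thick, 100 to 180 mm ahead, mid-plane 38.5 mm below this point; thin shank between. On the rest this point is 62 mm above the table; the handle is free, also beneath, to 40 mm either way.
- rest_top (a point): Middle of the turner's fixed wooden rest, level with the tops of its two uprights, 50 mm above the table; +x is where the blade points. Uprights, 12 mm thick and 70 wide, are centred 58 mm behind and 48 ahead; the handle lies on both, between lips 54 mm apart and 11 high. The turner lies right with its grip point about 12 mm above this point.
Mind the look-alikes: they are no part of the job. What is shaped like the part that bears biscuit_center but green is not meant. Leave any green look-alike of the part that bears rest_top alone.

How it is judged:
On the way, in this order (a step that is already met when the one before it is completed fails the run):
1. the turner is lifted off its rest (z of turner_grip in the frame of rest_top above 0.04 m), for 0.1 s.
2. the turner tips the biscuit up (more than 30 degrees), touching it (angle between biscuit_center's own z axis and vertical above 0.52 rad and contact force between turner and biscuit above 0.02 N), for 0.05 s.
At the end, for the whole second after the job is handed in: The biscuit lies at rest on the board, plain base up and flat within 10 degrees, hanging over no edge by more than 5 mm; the turner lies at rest and level within 10 degrees on both uprights of its rest, its grip point within 35 mm of the rest's middle (angle between biscuit_center's own z axis and vertical above 2.96 rad and x of biscuit_center in the frame of slab_edge between 0.05 and 0.23 m and y of biscuit_center in the frame of slab_edge between -0.14 and 0.14 m and z of biscuit_center in the frame of slab_edge between 0 and 0.016 m and linear speed of each of biscuit, turner below 0.02 m/s and horizontal distance between turner_grip and rest_top below 0.035 m and z of turner_grip in the frame of rest_top between 0.006 and 0.02 m and angle between turner_grip's own z axis and vertical below 0.17 rad); the robot touches nothing.
It fails at once if the robot itself touches the biscuit (contact force between any of the fingers, the arm and biscuit above 0.3 N).
It fails at once if the already turned big biscuit is shifted by more than 20 mm (distance of turned from where it was at the start of the episode above 0.02 m).
It fails at once if the small biscuit is shifted by more than 20 mm (distance of small from where it was at the start of the episode above 0.02 m).
It also fails if it takes over 54 s, if anything falls off the work surface, if the arm or the gripper's body presses on something with over 40 N, if the wrist force passes 120 N, or if a joint passes its speed limit or range.

### The arm

A 6-joint arm with a two-finger parallel gripper is mounted at the origin on the work surface. World frame = base frame: x ahead of the robot, y to its left, z up, the work surface at z = 0. Lengths are in m, angles in rad, forces in N, time in s.
With the tool pointing down it reaches from about 0.3 to 1 m from the base axis. Payload 5.1 kg.
Tool frame: the origin (TCP) lies midway between the tips of the shut fingers; the grasp point (between the pads) lies 19 mm behind it; z points along the fingers, y is the line along which they close (so a half turn about z gives the same grasp; the last joint's range is limited). The gripper opens to 95 mm and grips with 3 to 60 N. Pads are 20 mm wide; open, the fingers measure 119 mm over their backs; the gripper's body (75 mm by 180 mm) begins 59 mm behind the grasp point.
Start: joints at [-1.28, 0.124, 1.65, -0, 1.367, -0.083], TCP at [0.237, -0.605, 0.215] pointing down, gripper open.
Joint ranges: [-2.61, 2.61], [-1.02, 2.33], [0.03, 2.71], [-1.35, 4.49], [0.32, 2.68], [-2.91, 2.91]. Speed limits (rad/s): [2.57, 2.57, 3.14, 3.14, 3.14, 3.14].

### API

Orientations are given as a unit quaternion [w, x, y, z].
In Python, from station import goto, servo_line, move_j, grip, pause, inverse_kinematics, state, get_image, camera_model, Unreachable, job_done gives the robot as it stands. Calls block until the motion is done:
- goto(position, orientation): joint-space move of the TCP to a pose.
- servo_line(position, orientation=None, velocity=0.15, f_stop=None): straight line of the TCP; orientation=None keeps the orientation; velocity is the mean speed in m/s. With f_stop (N) it stops when the force on the tool has changed by that much, and returns True; else False.
- move_j(angles): joint-space move.
- grip(opening): finger opening in m; the grip force is fixed at half the most; returns when the fingers have stopped.
- pause(seconds).
- inverse_kinematics(position, orientation): joint angles nearest the present ones, or None.
- state(): the state.
- get_image(name): name is "scene" or "top" or "wrist"; returns the picture (400x640x3 uint8, blue, green, red); there is no depth.
- camera_model(name): a dict with "fx", "fy", "cx", "cy" (pixels), "pose" (4x4, takes a point from camera to world coordinates). Camera axes: x right, y down, z forward; pixel columns grow to the right and rows downward; lengths in m; the calibration is good to about 2 mm. A picture is of the moment at which its call begins: read the wrist's pose just before it. camera_model takes no time and is no camera call; for the wrist camera it gives the pose at the moment of the call.
A pose or a line that the arm cannot do raises Unreachable and nothing moves.
- job_done(): hands the job in; it is judged then, once.
The state is a dict: "t": time; "joint_positions": joint angles; "dq": joint speeds; "effort": joint torques, N m; "eef_pos": TCP position; "tcp_rot": TCP orientation; "force": force on the tool from outside, world axes, zero at the start; "torque": the same for the moment, N m; "opening": finger opening in m; "grip_force": force on a finger pad.
Only numpy, scipy, OpenCV 4.12 (cv2) and the standard library are available. Lean on these libraries where they do the work, as an engineer would, in place of code of your own. Each camera call takes 0.05 s, during which the arm holds its last target. There are 200 camera calls.

## Working session

There is one attempt and no reset: what is moved stays moved. The work goes in short steps, each a Python script; the robot and the scene stay as the last script left them, time stands still between calls to the robot, and variables do not carry over. Pictures are saved under pics/ and viewed, at most 10 in all, crops included, and the job is handed in when it is done.

```bash
ls; mkdir -p pics; python3 - <<'E'
from station import *
import cv2,numpy as np
for n in ("scene","top"):
    cv2.imwrite(f"pics/{n}0.png",get_image(n)); m=camera_model(n); print(n,{k:np.round(v,4).tolist() for k,v in m.items()})
print(state()["t"])
E
```

```text
pics
scene {'fx': 428.4775, 'fy': 428.4775, 'cx': 314.8231, 'cy': 197.0654, 'pose': [[0.6676, 0.5453, -0.5069, 1.0081], [0.7445, -0.4835, 0.4605, -0.5642], [0.006, -0.6848, -0.7287, 0.7918], [0.0, 0.0, 0.0, 1.0]]}
top {'fx': 416.1687, 'fy': 416.1687, 'cx': 320.1357, 'cy': 199.1642, 'pose': [[0.0132, -0.9952, 0.0973, 0.3892], [-0.9998, -0.0147, -0.015, -0.1006], [0.0163, -0.0971, -0.9951, 1.1673], [0.0, 0.0, 0.0, 1.0]]}
0.1
```

View pics/top0.png

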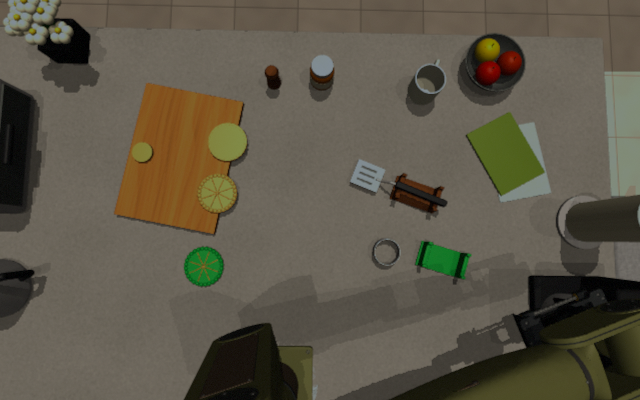

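View pics/scene0.png

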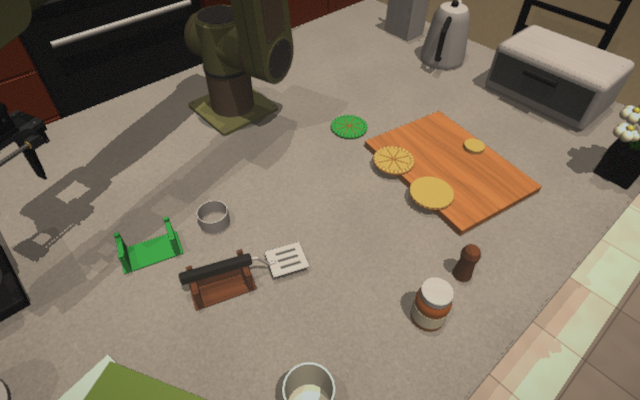

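The top view shows the scored target at (217,194), the turned biscuit at (228,142), and the small one at (142,152). The board's open edge runs from (243,99) to (214,233). The turner handle spans about (395,183) to (447,204) with its blade at (368,176). The green decoys are at (204,266) and (443,260).

```bash
cat > h.py <<'E'
from station import *
import cv2,numpy as np
from scipy.spatial.transform import Rotation as R
def ray(m,uv,z):
    uv=np.atleast_2d(uv).astype(float);P=np.array(m["pose"])
    d=np.c_[(uv[:,0]-m["cx"])/m["fx"],(uv[:,1]-m["cy"])/m["fy"],np.ones(len(uv))]@P[:3,:3].T
    o=P[:3,3]; return o+d*((z-o[2])/d[:,2])[:,None]
def comps(mask,amin=60):
    cs,_=cv2.findContours(mask.astype(np.uint8),cv2.RETR_EXTERNAL,cv2.CHAIN_APPROX_NONE)
    return sorted([c for c in cs if cv2.contourArea(c)>amin],key=cv2.contourArea,reverse=True)
def down(yaw,pitch=0):
    # turner x at yaw; tool z down, tool y = turner y ; pitch>0 lowers the blade tip
    r=R.from_euler('z',yaw)*R.from_euler('y',pitch)*R.from_matrix(np.array([[-1,0,0],[0,1,0],[0,0,-1.]]))
    return r
def q(r): x=r.as_quat(); return [x[3],x[0],x[1],x[2]]
E
python3 - <<'E'
from h import *
for n in ("top","scene"):
    im=cv2.imread(f"pics/{n}0.png"); m=camera_model(n); hsv=cv2.cvtColor(im,cv2.COLOR_BGR2HSV); H,S,V=[hsv[...,i].astype(int) for i in range(3)]
    print(n)
    yel=(H>=19)&(H<=32)&(S>90)&(V>90); org=(H>=5)&(H<19)&(S>120)&(V>110)
    for nm,mk,z in (("yel",yel,.034),("org",cv2.morphologyEx((org|yel).astype(np.uint8),cv2.MORPH_OPEN,np.ones((3,3))),.022),("blk",(V<45),.074)):
        for c in comps(mk)[:9]:
            b=cv2.minAreaRect(c)
            x=ray(m,[b[0]],z)[0]
            p=ray(m,cv2.boxPoints(b),z)[:,:2]
            if V.shape[0]*0+b[0][1]<330 and 0.25<x[0]<0.85 and -.6<x[1]<.6: print(nm,np.round(b[0]),np.round(b[1]),x.round(4),p.round(3).tolist())
E
```

```text
top
yel [217. 192.] [38. 39.] [0.5142 0.1651 0.034 ] [[0.551, 0.231], [0.579, 0.128], [0.478, 0.1], [0.45, 0.202]]
yel [225. 142.] [38. 37.] [0.6559 0.1473 0.034 ] [[0.697, 0.21], [0.72, 0.11], [0.615, 0.085], [0.593, 0.184]]
yel [141. 152.] [19. 20.] [0.6243 0.3763 0.034 ] [[0.65, 0.405], [0.651, 0.35], [0.598, 0.348], [0.597, 0.402]]
org [184. 159.] [117. 135.] [0.6085 0.2618 0.022 ] [[0.453, 0.447], [0.829, 0.395], [0.769, 0.071], [0.395, 0.133]]
blk [419. 195.] [56. 27.] [ 0.5114 -0.3801  0.074 ] [[0.499, -0.298], [0.568, -0.321], [0.524, -0.462], [0.455, -0.439]]
scene
yel [432. 192.] [30. 43.] [0.6587 0.1408 0.034 ] [[0.589, 0.143], [0.662, 0.225], [0.723, 0.139], [0.655, 0.062]]
yel [394. 159.] [26. 39.] [0.5163 0.1633 0.034 ] [[0.446, 0.164], [0.517, 0.244], [0.583, 0.163], [0.516, 0.088]]
yel [474. 145.] [12. 19.] [0.6242 0.3722 0.034 ] [[0.592, 0.375], [0.627, 0.414], [0.656, 0.37], [0.622, 0.331]]
org [448. 171.] [167.  89.] [0.6345 0.2451 0.022 ] [[0.432, 0.103], [0.302, 0.483], [0.824, 0.378], [0.857, 0.086]]
org [224. 293.] [12. 45.] [ 0.5494 -0.3938  0.022 ] [[0.523, -0.431], [0.55, -0.347], [0.576, -0.356], [0.549, -0.438]]
org [474. 250.] [10. 10.] [0.8264 0.0786 0.022 ] [[0.811, 0.082], [0.826, 0.099], [0.841, 0.075], [0.827, 0.059]]
```

```bash
python3 - <<'E'
from h import *
m=camera_model("top")
a=ray(m,[[243,99],[214,233],[147,84],[116,216]],.022);print(a.round(3).tolist())
print(state()["tcp_rot"])
yaw=np.deg2rad(72.7)
for f in (0,1):
    r=down(yaw)*R.from_euler('z',np.pi*f)
    for p in ([.51,-.36,.3],[.5,0.0,.3],[.51,-.03,.031]): 
        j=inverse_kinematics(p,q(r)); print(f,p,None if j is None else np.round(j,2))
r=down(yaw)
goto([.49,-.38,.30],q(r))
m=camera_model("wrist"); im=get_image("wrist"); cv2.imwrite("pics/w1.png",im); np.save("w1.npy",m,allow_pickle=True)
P=np.array(m["pose"]);print(P.round(3).tolist(),m["fx"],m["cx"],m["cy"],state()["t"],state()["eef_pos"])
print(ray(m,[[0,0],[640,0],[640,400],[0,400]],.06).round(3).tolist())
E
```

```text
[[0.782, 0.104, 0.022], [0.404, 0.171, 0.022], [0.821, 0.375, 0.022], [0.447, 0.439, 0.022]]
[-9.59000854e-04  9.82586704e-01  1.85802159e-01 -8.57706568e-05]
0 [0.51, -0.36, 0.3] [-0.7   0.03  1.61 -0.    1.5   2.74]
0 [0.5, 0.0, 0.3] None
0 [0.51, -0.03, 0.031] None
1 [0.51, -0.36, 0.3] [-0.7   0.03  1.61 -0.    1.5  -0.4 ]
1 [0.5, 0.0, 0.3] [-0.11 -0.25  1.87 -0.    1.53  0.19]
1 [0.51, -0.03, 0.031] [-0.16  0.01  2.1  -0.    1.03  0.14]
[[-0.955, 0.288, 0.071, 0.471], [0.297, 0.927, 0.23, -0.444], [0.0, 0.24, -0.971, 0.471], [0.0, 0.0, 0.0, 1.0]] 285.31069262012505 321.4104685638188 198.43881116676357 2.5083 [ 0.48978922 -0.38020595  0.29983274]
[[0.813, -0.715, 0.06], [0.039, -0.474, 0.06], [0.064, 0.181, 0.06], [1.164, -0.161, 0.06]]
```

View pics/w1.png

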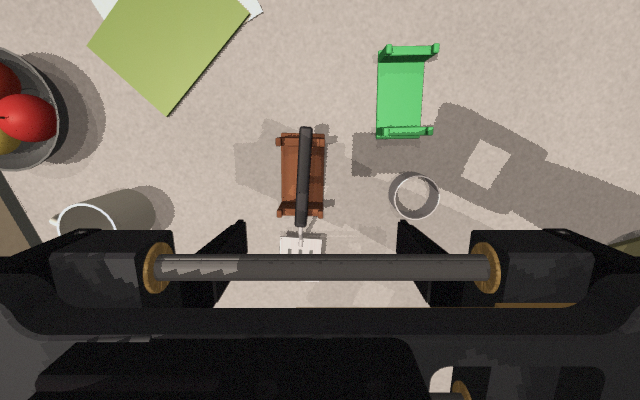

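The wrist view shows the handle from about (306,128) to (300,226) lying in the brown rest, with the blade at (300,245). I'll locate the handle ends and the rest here, then grasp using the flipped tool orientation, since that one has reach at the board.

```bash
python3 - <<'E'
from h import *
im=cv2.imread("pics/w1.png"); m=np.load("w1.npy",allow_pickle=True).item()
hsv=cv2.cvtColor(im,cv2.COLOR_BGR2HSV); H,S,V=[hsv[...,i].astype(int) for i in range(3)]
roi=np.zeros(V.shape,bool); roi[110:232,260:350]=1
c=comps((V<70)&(S<110)&roi)[0]; 
p=ray(m,c[:,0],.074)[:,:2]
(ctr,sz,an)=cv2.minAreaRect(p.astype(np.float32)); print("handle",ctr,sz,an)
mu,ev=cv2.PCACompute(p.astype(np.float32),None,maxComponents=1)[:2]; d=ev[0]*np.sign(ev[0][1]); yaw=np.arctan2(d[1],d[0]); s=(p-mu)@d; print("yaw",np.rad2deg(yaw),s.min(),s.max())
end_a=mu[0]+d*s.min();end_b=mu[0]+d*s.max();print(end_a,end_b,"grip",end_a+d*.08,end_b-d*.065)
red=roi&(H<14)&(S>110)&(V>40); c=np.concatenate([x for x in comps(red,30)]); b=cv2.minAreaRect(c); print(b)
pr=ray(m,cv2.boxPoints(b),.055)[:,:2];print("rest",pr.round(4).tolist(),pr.mean(0))
E
```

```text
handle (0.5166661739349365, -0.3855883777141571) (0.14183324575424194, 0.018293052911758423) 68.7175521850586
yaw 68.35771 -0.07193734151527087 0.06992214236054921
[ 0.4906425  -0.45159648] [ 0.5429618  -0.31973745] grip [ 0.52014736 -0.37723613] [ 0.51898911 -0.38015524]
((299.19976806640625, 174.80975341796875), (48.1807861328125, 83.4385986328125), 1.3971812725067139)
rest [[0.5787, -0.3406], [0.5344, -0.4568], [0.4694, -0.4349], [0.509, -0.317]] [ 0.52286522 -0.3873579 ]
```

```bash
cat >> h.py <<'E'
F=R.from_euler('z',np.pi)
G=np.array([.5195,-.379]); YT=np.deg2rad(68.5)
E0=np.array([.593,.1375,.022]); YS=np.deg2rad(80.0)
def slab(x,y,z): return E0+R.from_euler('z',YS).apply([x,y,z])
E
python3 - <<'E'
from h import *
o=q(down(YT)*F)
grip(.06)
goto([*G,.15],o)
servo_line([*G,.043],o,velocity=.12,f_stop=8); print(state()["eef_pos"])
grip(0.0); s=state(); print(s["opening"],s["grip_force"],s["t"],s["force"])
servo_line([*G,.16],o,velocity=.12)
s=state();print(s["opening"],s["force"],s["torque"])
p=slab(-.30,.0815,0); goto([p[0],p[1],.17],q(down(YS)*F))
m=camera_model("wrist"); im=get_image("wrist"); cv2.imwrite("pics/w2.png",im); np.save("w2.npy",m,allow_pickle=True)
cv2.imwrite("pics/s2.png",get_image("scene"));s=state();print(s["t"],s["eef_pos"],s["opening"])
E
```

```text
[ 0.52016769 -0.37957029  0.04409838]
0.01765574420914704 29.99932050704956 7.65 [-0.29421894  0.16642291  1.00801475]
0.017826306019492054 [ 0.87836957  0.35036292 -1.53673801] [-0.10598342 -0.04453178  0.00365776]
9.8333 [ 0.46121367 -0.14494973  0.17020025] 0.018044743769663966
```

View pics/w2.png

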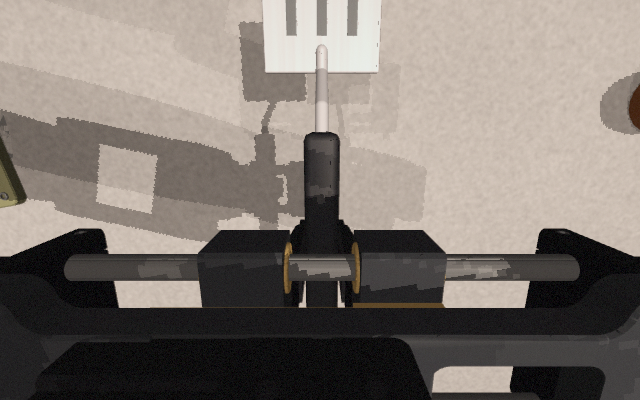

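View pics/s2.png

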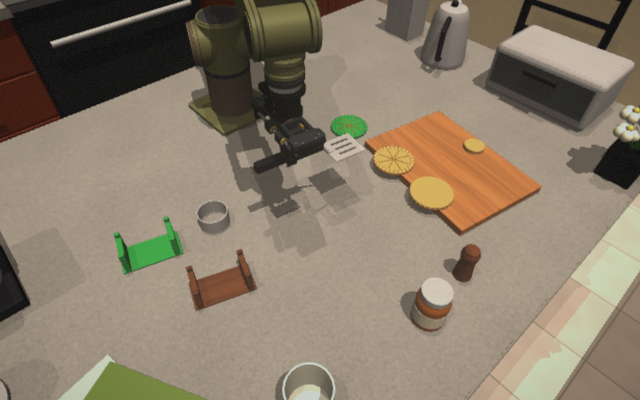

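The turner is held straight, with the blade's rear corners at (265,72) and (379,72) in the wrist view. In the scene view the blade points at the target biscuit at (393,160). Next I'll check how far the turner has pitched in the grip.

```bash
python3 - <<'E'
from h import *
m=np.load("w2.npy",allow_pickle=True).item(); P=np.array(m["pose"])
s=state(); T=np.array(s["eef_pos"]); 
g=T+np.array([0,0,.019])
def proj(p):
    c=P[:3,:3].T@(p-P[:3,3]); return np.round([m["fx"]*c[0]/c[2]+m["cx"],m["fy"]*c[1]/c[2]+m["cy"]],1)
for pitch in (-6,-3,0,3,6,9):
    r=R.from_euler('z',YS)*R.from_euler('y',np.deg2rad(pitch))
    print(pitch,[proj(g+r.apply(v)).tolist() for v in ([.1,.035,-.037],[.1,-.035,-.037],[.065,.0,.012])])
# biscuit in slab frame
for b in ([.5142,.1651,0],[.5163,.1633,0],[.6574,.144,0],[.6243,.3742,0]): print(R.from_euler('z',-YS).apply(np.array(b)-E0).round(4))
E
```

```text
-6 [[259.3, 64.6], [380.2, 64.7], [319.4, 137.6]]
-3 [[261.3, 69.3], [378.3, 69.4], [319.4, 135.5]]
0 [[263.2, 74.2], [376.5, 74.3], [319.5, 133.8]]
3 [[265.0, 79.2], [374.8, 79.3], [319.5, 132.5]]
6 [[266.6, 84.3], [373.3, 84.4], [319.6, 131.7]]
9 [[268.1, 89.5], [371.8, 89.6], [319.6, 131.3]]
[ 0.0135  0.0824 -0.022 ]
[ 0.0121  0.08   -0.022 ]
[ 0.0176 -0.0623 -0.022 ]
[ 0.2385  0.0103 -0.022 ]
```

```bash
cat >> h.py <<'E'
OS=q(down(YS)*F); YB=.081
PV=np.array([.068,0.0]); RR=.075   # pivot (slab x, z above board), contact radius
def tip(x,z,v=.12,f=None):  # blade tip, top side, in slab frame
    p=slab(x-.18,YB,z); p[2]+=.018
    return servo_line(p,OS,velocity=v,f_stop=f)
def arc(a,v=.12): a=np.deg2rad(a); return tip(PV[0]-RR*np.cos(a),PV[1]+RR*np.sin(a),v)
E
python3 - <<'E'
from h import *
tip(-.10,-.0095,.15)
print(tip(-.007,-.0095,.08,6), state()["eef_pos"],state()["force"])
cv2.imwrite("pics/s3.png",get_image("scene")[80:280,220:540])
for a in (0,12,25,38): arc(a,.08); print(a,state()["force"].round(2),state()["torque"].round(3))
cv2.imwrite("pics/w4.png",get_image("wrist")); im=get_image("scene")[80:280,220:540]
cv2.imwrite("pics/s4.png",cv2.resize(np.vstack([cv2.imread("pics/s3.png"),im]),None,fx=1.5,fy=1.5)); print(state()["t"])
E
```

```text
False [ 0.48071201 -0.03292553  0.03046295] [ 1.12506202  0.80055615 -0.95787952]
0 [-0.04  0.34 -2.29] [-0.199 -0.043 -0.046]
12 [ 0.05  0.26 -2.41] [-0.292 -0.041 -0.041]
25 [-1.12 -0.54 -1.99] [-0.209 -0.062 -0.057]
38 [ 1.09 -0.23 -2.52] [-0.2   -0.052 -0.054]
13.7167
```

View pics/s4.png

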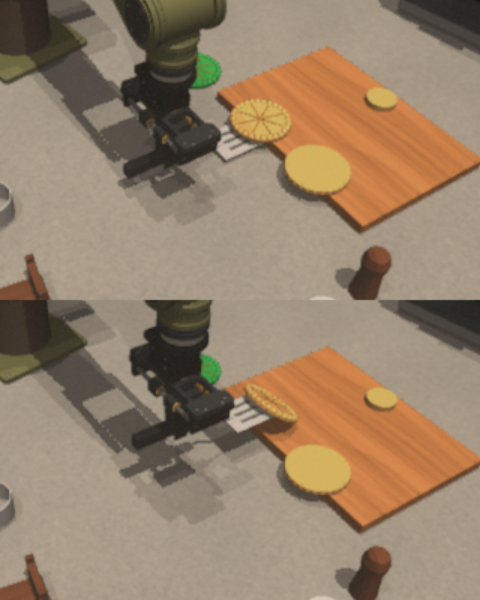

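The upper picture shows the blade inserted under the overhang. The lower one shows the biscuit tipped up about 40° on the blade tip, with the far rim in place, so I'll continue the arc and push it over.

```bash
python3 - <<'E'
from h import *
for a in (50,62,74,86): arc(a,.10)
a1=get_image("scene")[80:280,220:540]
tip(.115,.070,.12); tip(.125,.070,.1)
pause(.3); s=state(); print(s["t"],s["opening"])
tip(.02,.085,.2)
im=get_image("scene")[80:280,220:540]; cv2.imwrite("pics/w5.png",get_image("wrist"))
cv2.imwrite("pics/s5.png",cv2.resize(np.vstack([a1,im]),None,fx=1.5,fy=1.5))
E
```

```text
16.1333 0.01804859665814537
```

View pics/s5.png

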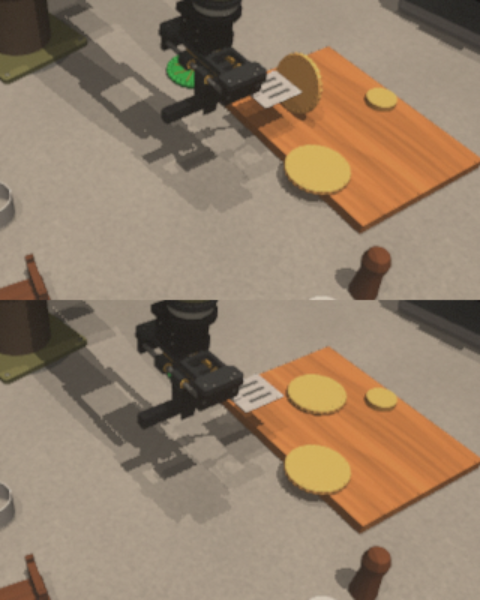

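The biscuit now lies plain side up on the board, at about (317,393) in the lower picture. I'll move clear and compare the turner's pose in the grip with the earlier wrist picture.

```bash
python3 - <<'E'
from h import *
tip(-.15,.13,.2)
goto([*G,.16],q(down(YT)*F))
im=get_image("wrist"); cv2.imwrite("pics/w6.png",im)
m=camera_model("top"); t=get_image("top"); hsv=cv2.cvtColor(t,cv2.COLOR_BGR2HSV); H,S,V=[hsv[...,i].astype(int) for i in range(3)]
for c in comps((H>=19)&(H<=32)&(S>90)&(V>90))[:6]:
    b=cv2.minAreaRect(c); x=ray(m,[b[0]],.034)[0]; print(R.from_euler('z',-YS).apply(x-E0).round(3),np.round(b[1]))
s=state();print(s["t"],s["eef_pos"],s["opening"])
w2=cv2.imread("pics/w2.png")
cv2.imwrite("pics/w26.png",np.hstack([w2[:300,170:470],im[:300,170:470]]))
E
```

```text
[0.147 0.083 0.012] [39. 39.]
[ 0.02  -0.06   0.012] [38. 37.]
[-0.27   0.541  0.012] [14. 49.]
[0.241 0.009 0.012] [20. 20.]
[-0.66  -0.471  0.012] [19. 20.]
[-0.684 -0.129  0.012] [43.  7.]
18.9167 [ 0.51965637 -0.37720412  0.16023613] 0.017908414552473068
```

View pics/w26.png

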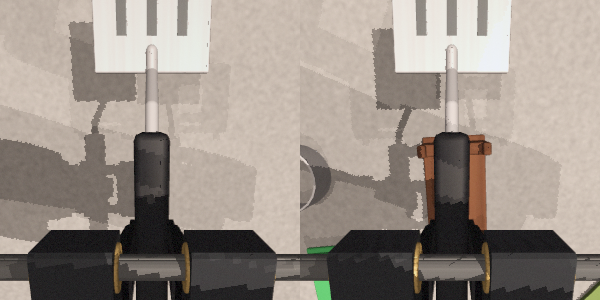

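The turner hasn't slipped in the grip (left and right views match), and the rest's front upright lies centred under the handle. The biscuit's centre is at slab (0.147, 0.083), which is well inside the limits. Next I'll lower the turner, release it and check.

```bash
python3 - <<'E'
from h import *
o=q(down(YT)*F)
servo_line([*G,.055],o,velocity=.1)
print(servo_line([*G,.0435],o,velocity=.03,f_stop=4),state()["eef_pos"],state()["force"])
grip(.06); pause(.3)
servo_line([*G,.17],o,velocity=.12)
p=[.44,-.5,.30]; goto(p,o)
t=get_image("top"); sc=get_image("scene")
cv2.imwrite("pics/f.png",np.vstack([cv2.resize(t[60:300,100:500],(800,480))[:, :],])); 
cv2.imwrite("pics/f2.png",np.vstack([cv2.resize(sc[200:330,140:340],(600,390)),cv2.resize(t[150:240,330:470],(600,200))])); print(state()["t"])
E
```

```text
True [ 0.51933077 -0.37887207  0.04297294] [ 0.89491084 -1.01155964  4.15367705]
23.8417
```

View pics/f2.png

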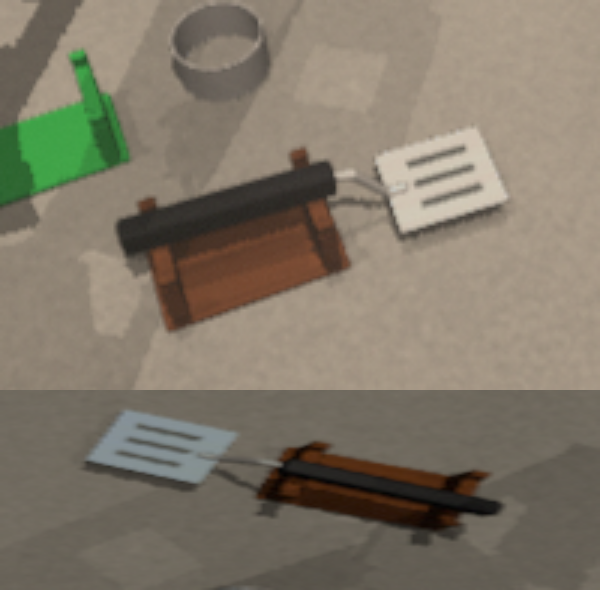

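The turner lies level on both uprights, between the lips, and the gripper is clear of everything. I'm handing in the job.

```bash
python3 -c "
from station import *
print(job_done())"
```

```text
the job is handed in; nothing more can be done
None
```

The biscuit is flipped plain base up and lies fully on the board, the turner is back level on its rest, and the job is handed in at about 24 s; the hand-in returned no verdict.

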